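# Raise the fixture guard and push the drive home

## Task

Push the hinged, counterweighted guard of the test fixture up by its front rail, past its balance point, so that it stays raised by itself. Then, with a fingertip, gently push the flat drive that sticks out of the fixture's nest straight in until it is fully home against the back stop, and leave it lying flat, without ramming it against the stop. Only push: do not pick anything up, and leave the things lying round the fixture where they are.

Things in the scene. Friction and masses are not known exactly. Their poses are not given: they have to be found in the camera images.
- fixture: Bench test fixture, fixed: aluminium base plate 230 x 160 x 12 mm with a nest for the drive and a hinged guard. Origin on the worktop; own x points to its back (hinge side), y to its left, z up; plate from x = -125 to +105, y = -80 to +80 mm. Its x axis stands up to 0.4 rad off the world's x. Two uprights at x = 65 to 95, y = 64 to 76 mm either side, 106 mm high, carry the guard.
- nest_stop (a point): Foot of the nest's back stop, on the plate (fixture x = +50, y = 0, z = 12 mm), on the face that the drive must touch. Two straight black guides run along the fixture's x from -80 to +50 mm, inner faces at y = -38 and +38 mm (76 mm apart). Guides and stop are 14 mm tall, tops at z = 26 mm. The nest is open at the front (-x).
- guard_hinge (a point): Middle of the guard's hinge axis, which runs along the fixture's y, at fixture x = +80, y = 0, z = 88 mm. Behind it the guard carries a steel counterweight bar, 26 mm in diameter, on two short tails.
- guard (a joint): Guard angle, rad: 0 = down at rest, grows as it rises, 1.45 = fully raised (stop, leaning back). At 0 its arms slope up toward the front, 0.5 rad above level, over the nest. 0.6 kg in all; damped hinge. Balance at about 0.83: below it falls back down, above it goes on by itself to 1.45 in about 1 s and stays. 2 to 3 N on the front rail, level, toward the back of the fixture, lift it.
- guard_rail (a point): Centre of the guard's front rail, a round aluminium bar 14 mm thick, 130 mm long along the fixture's y, 170 mm from the hinge. At guard angle q it is at fixture x = 80 - 170 cos(0.5 + q), y = 0, z = 88 + 170 sin(0.5 + q) mm (down: x = -69, z = 170; raised: x = 143, z = 246). A clear panel 106 mm wide fills the frame behind it, 55 to 160 mm from the hinge; it may be touched.
- drive: Flat solid-state drive with a dark label, 100 x 70 x 10 mm, about 0.12 kg, loose, on the plate between the guides, 20 to 40 mm short of home. Origin at the centre of its underside (z = 12 mm; top at 22 mm); its own y is the long side and lies along the fixture's x. Home: back edge on the stop, origin at fixture x = 0, front edge at x = -50 mm. It slides in with 1 to 2 N.
- phone_frame: Blue phone housing, 152 x 74 x 8 mm, loose, to the front left of the fixture; bystander. Origin at the centre of its underside.
- solder_reel: Reel of solder, 52 mm in diameter, 29 mm high, loose, to the left of the fixture; bystander. Origin at the centre of its underside.
- screwdriver_grey: Small grey screwdriver, 111 x 13 mm, loose, lying along the right side of the fixture; bystander. Origin below its middle.
- usb_stick: Small red memory stick, 50 x 17 x 8 mm, loose, to the back right of the fixture; bystander. Origin at the centre of its underside.
Not all that is in view belongs to the job. There is more than one size of the drive; the job needs the largest.

How it is judged (in metres and radians):
On the way, in this order (a step that is already met when the one before it is completed fails the run):
1. the guard is up past its balance point, against its raised stop (value of joint guard above 1.3 rad), for 0.3 s.
2. the drive is home against the back stop (x of drive in the frame of fixture above -0.004 m), for 0.2 s.
At the end, for the whole second after the job is handed in: The guard stays raised by itself (joint above 1.3 rad); the drive lies flat and at rest in the nest, its origin within 4 mm of home along the nest and 6 mm across it (value of joint guard above 1.3 rad and x of drive in the frame of fixture between -0.004 and 0.004 m and y of drive in the frame of fixture between -0.006 and 0.006 m and angle between drive's own z axis and vertical below 0.05 rad and linear speed of drive below 0.01 m/s); the robot touches nothing.
It fails at once if the drive is lifted or tipped instead of pushed (z of drive in the frame of fixture above 0.022 m or angle between drive's own z axis and vertical above 0.25 rad).
It fails at once if a thing lying round the fixture is moved by more than 15 mm (distance of any of phone_frame, solder_reel, screwdriver_grey, usb_stick from where it was at the start of the episode above 0.015 m).
It fails at once if the drive is rammed: pressed with over 40 N (contact force between the fingers and drive above 40 N).
It also fails if it takes over 48 s, if anything falls off the work surface, if the arm or the gripper's body presses on something with over 40 N, if the wrist force passes 120 N, or if a joint passes its speed limit or range.

## Robot

A 6-joint arm with a two-finger parallel gripper is mounted at the origin on a cart in front of the work surface, level with it; the furniture and walls round the work are solid. World frame = base frame: x ahead of the robot, y to its left, z up, the work surface at z = 0. Lengths are in m, angles in degrees, forces in N, time in s.
With the tool pointing down it reaches from about 0.325 to 0.85 m from the base axis. Payload 15.5 kg.
Tool frame: the origin (TCP) lies at the very end of the fingers, on their centre line; the grasp point (between the pads) lies arm.grip_depth behind it (arm.grip_depth is the distance from the TCP to the grasp point, in m); z points along the fingers, y is the line along which they close (so a half turn about z gives the same grasp; the last joint's range is limited). The gripper opens to 91 mm and grips with 3 to 60 N. Pads are 32 mm wide; open, the fingers measure 118 mm over their backs; the gripper's body (76 mm by 178 mm) begins 60 mm behind the grasp point.
Start: joints at [61.851, 28.281, 77.091, -0, 74.628, -5.472], TCP at [0.241, 0.577, 0.214] pointing down, gripper open.
Joint ranges: [-166.48, 166.48], [-47.26, 123.95], [12.59, 153.08], [-70.14, 250.14], [6.76, 159.57], [-176.63, 176.63]. Speed limits (degrees/s): [108.29, 108.29, 147.25, 172.46, 172.46, 172.46].

## Interface

Orientations are given as a 3x3 rotation matrix whose columns are the frame's x, y, z axes.
In Python, from rig import arm gives the robot as it stands. Calls block until the motion is done:
- arm.move_to(position, orientation): joint-space move of the TCP to a pose.
- arm.move_l(position, orientation=None, feed=0.15): straight line of the TCP; orientation=None keeps the orientation; feed is the mean speed in m/s.
- arm.move_joints(angles): joint-space move.
- arm.grip(opening): finger opening in m; the grip force is fixed at half the most; returns when the fingers have stopped.
- arm.sleep(seconds).
- arm.solve_ik(position, orientation): joint angles nearest the present ones, or None.
- arm.snapshot(name): name is "scene" or "top"; returns the picture (480x640x3 uint8, red, green, blue); there is no depth.
- arm.get_calibration(name): a dict with "intrinsics" (3x3 intrinsics, pixels), "k1" (the pictures are not rectified: a ray, as slopes to the right and down, at radius r is drawn at 1 + k1 r^2 times it, then the intrinsics apply), "cam_to_world" (4x4, takes a point from camera to world coordinates). Camera axes: x right, y down, z forward; pixel columns grow to the right and rows downward; lengths in m; the calibration is good to about 2 mm. A picture is of the moment at which its call begins. get_calibration takes no time and is no camera call.
A pose or a line that the arm cannot do raises arm.Unreachable and nothing moves.
- arm.sign_off(): hands the job in; it is judged then, once.
Readings, each from a call of its own:
- arm.current_t(): time.
- arm.current_joint_positions(): joint angles.
- arm.current_dq(): joint speeds.
- arm.current_tau(): joint torques, N m.
- arm.current_ee_pos(): TCP position.
- arm.current_tool_rot(): TCP orientation.
- arm.current_force(): force on the tool from outside, world axes, zero at the start.
- arm.current_torque(): the same for the moment, N m.
- arm.current_width(): finger opening in m.
- arm.current_grasp_force(): force on a finger pad.
Only numpy, scipy, OpenCV 4.12 (cv2) and the standard library are available. Lean on these libraries where they do the work, as an engineer would, in place of code of your own. Each camera call takes 0.05 s, during which the arm holds its last target. There are 200 camera calls.

## Working session

There is one attempt and no reset: what is moved stays moved. The work goes in short steps, each a Python script; the robot and the scene stay as the last script left them, time stands still between calls to the robot, and variables do not carry over. Pictures are saved under pics/ and viewed, at most 10 in all, crops included, and the job is handed in when it is done.

```bash
mkdir -p pics
cat > h.py <<'E'
import numpy as np, cv2
from rig import arm
def snap(cam,name,crop=None,scale=1):
    im=arm.snapshot(cam)[:,:,::-1].copy()
    cv2.imwrite(f'pics/{name}_raw.png',im)
    return im
def ray(cam,u,v):
    c=arm.get_calibration(cam);K=np.array(c['intrinsics']);T=np.array(c['cam_to_world'])
    p=cv2.undistortPoints(np.array([[[u,v]]],float),K,np.array([c['k1'],0,0,0.]))[0,0]
    return T[:3,3],T[:3,:3]@np.array([p[0],p[1],1])
def at_z(cam,u,v,z):
    o,d=ray(cam,u,v);return o+d*(z-o[2])/d[2]
def proj(cam,P):
    c=arm.get_calibration(cam);K=np.array(c['intrinsics']);T=np.linalg.inv(np.array(c['cam_to_world']))
    return cv2.projectPoints(np.atleast_2d(np.array(P,float)),cv2.Rodrigues(T[:3,:3])[0],T[:3,3],K,np.array([c['k1'],0,0,0.]))[0][:,0]
E
python3 - <<'E'
from h import *
a=snap('scene','s0');b=snap('top','t0')
for n in('scene','top'):print(arm.get_calibration(n))
print(arm.current_t(),arm.grip_depth)
E
```

```text
{'intrinsics': array([[454.85006895,   0.        , 312.9529892 ],
       [  0.        , 454.85006895, 240.46452005],
       [  0.        ,   0.        ,   1.        ]]), 'k1': 0.00664141324706542, 'cam_to_world': array([[ 0.60634556, -0.47273326,  0.63942812,  0.00267945],
       [-0.79501971, -0.34319742,  0.50015917, -0.26350756],
       [-0.01699179, -0.81162725, -0.58392849,  0.60148913],
       [ 0.        ,  0.        ,  0.        ,  1.        ]])}
{'intrinsics': array([[481.42574492,   0.        , 317.1452931 ],
       [  0.        , 481.42574492, 241.61118167],
       [  0.        ,   0.        ,   1.        ]]), 'k1': -0.027316136198779557, 'cam_to_world': array([[ 0.02244985, -0.98981448,  0.14058199,  0.40780765],
       [-0.99941511, -0.0258477 , -0.02239056,  0.17343567],
       [ 0.02579623, -0.1399971 , -0.98981582,  0.94724573],
       [ 0.        ,  0.        ,  0.        ,  1.        ]])}
0.1 0.0188
```

View pics/s0_raw.png

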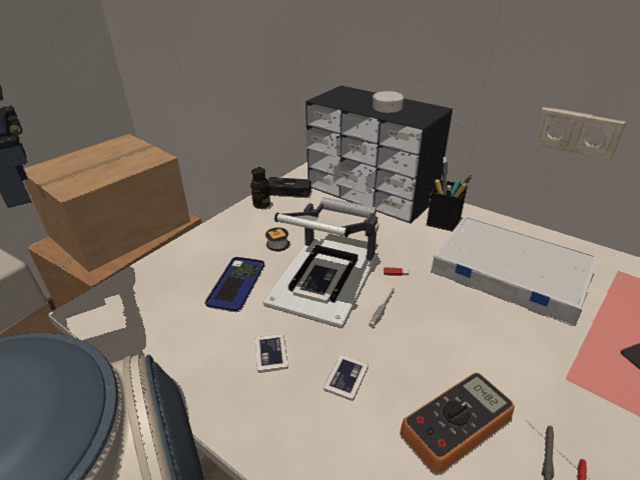

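View pics/t0_raw.png

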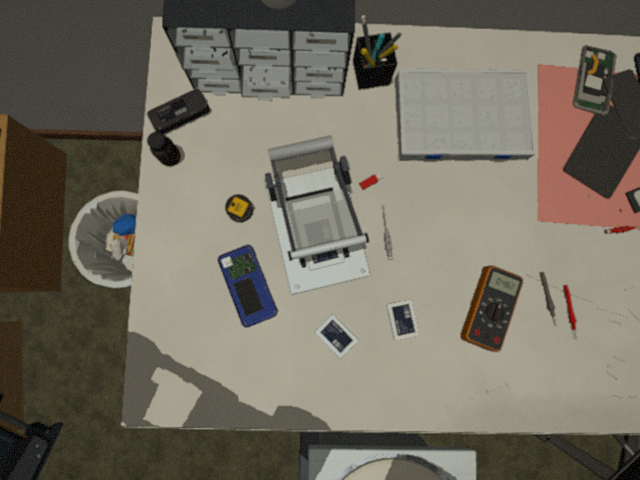

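The scene view shows the fixture at about (325,270). Three things could be the drive: the one in the nest at scene (322,278), and two smaller ones lying on the table at scene (271,352) and (346,376), top (337,336) and (402,320). By the description it is the one in the nest, under the guard. I'll check that in one close crop.

Run:
```python
import cv2,numpy as np
a=cv2.imread('pics/s0_raw.png')[195:325,260:385];b=cv2.imread('pics/t0_raw.png')[130:300,250:380]
a=cv2.resize(a,(400,416),interpolation=cv2.INTER_CUBIC);b=cv2.resize(b,(390,510),interpolation=cv2.INTER_CUBIC)
o=np.zeros((510,790,3),np.uint8);o[:416,:400]=a;o[:,400:]=b
cv2.imwrite('pics/c0.png',o)  # scene: u=260+x/3.2,v=195+y/3.2 ; top: u=250+(x-400)/3, v=130+y/3
```

```text
(no output)
```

View pics/c0.png

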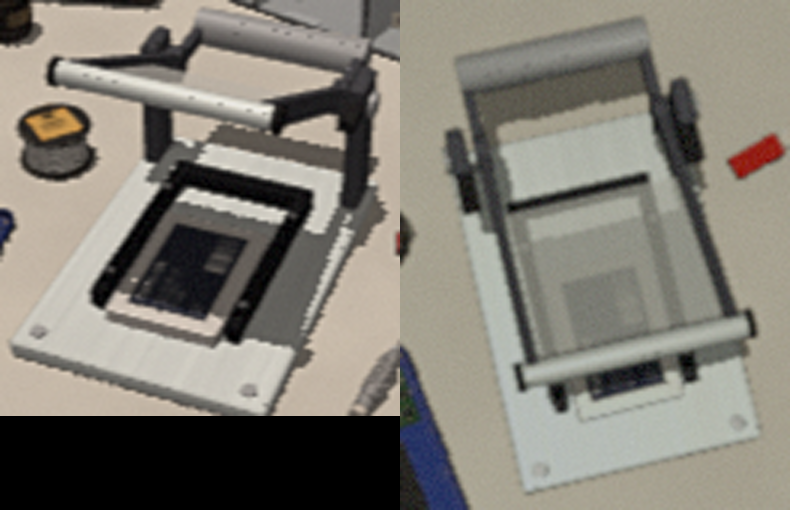

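The crop confirms it. The drive with the dark label lies between the black guides under the guard; its front edge is at scene (293,292)–(329,301) and top (311,270)–(344,262). I'll fit the fixture pose from the plate corners and rail ends in both views.

Run:
```python
from h import *
from scipy.optimize import least_squares
obs=[('top',(-125,80,12),292.3,292.7),('top',(-125,-80,12),369,274.7),('scene',(-125,80,12),263.8,302.2),('scene',(-125,-80,12),344.4,320.6),
('top',(-69,65,170),290.3,255.7),('top',(-69,-65,170),366,238),('scene',(-69,65,170),276.6,217.8),('scene',(-69,-65,170),345,230)]
def W(p,f):
    c,s=np.cos(p[2]),np.sin(p[2]);f=np.array(f)/1000
    return np.array([p[0]+c*f[0]-s*f[1],p[1]+s*f[0]+c*f[1],f[2]])
def res(p):return np.concatenate([proj(c,W(p,f))[0]-[u,v] for c,f,u,v in obs])
r=least_squares(res,[.45,.17,0.2],loss='soft_l1');p=r.x
print('pose',p,'res',res(p).reshape(-1,2).round(1).tolist())
np.save('pose.npy',p)
c,s=np.cos(p[2]),np.sin(p[2])
for cam,u,v in[('top',310.7,269.7),('top',344.3,262),('scene',293.4,292.5),('scene',328.8,300.6)]:
    q=at_z(cam,u,v,.022)[:2]-p[:2];print('drive front (fixture mm)',(1000*np.array([c*q[0]+s*q[1],-s*q[0]+c*q[1]])).round(1))
for n,cam,u,v,z in[('reel','top',239,208,.029),('phone','top',247,285,.008),('driver','top',388,233,.01),('usb','top',371,182,.008)]:
    q=at_z(cam,u,v,z)[:2]-p[:2];print(n,(1000*np.array([c*q[0]+s*q[1],-s*q[0]+c*q[1]])).round())
```

```text
pose [0.57823383 0.15719861 0.28311734] res [[-0.6, 2.0], [2.2, -1.2], [-1.6, -0.4], [-0.8, 2.7], [-0.9, 0.1], [0.3, -2.3], [0.1, -0.8], [2.5, 1.2]]
drive front (fixture mm) [-88.4  32.5]
drive front (fixture mm) [-90.6 -34.1]
drive front (fixture mm) [-91.3  30.4]
drive front (fixture mm) [-89.2 -39.6]
reel [ 62. 136.]
phone [-85. 159.]
driver [ -56. -135.]
usb [  53. -131.]
```

```bash
cat >> h.py <<'E'
def W(p,f):
    c,s=np.cos(p[2]),np.sin(p[2]);f=np.array(f,float)/1000
    return np.array([p[0]+c*f[0]-s*f[1],p[1]+s*f[0]+c*f[1],f[2]])
def overlay(p,imgs,out,crops,k,lines):
    t=[]
    for cam,(x0,y0,x1,y1) in crops.items():
        im=cv2.resize(imgs[cam][y0:y1,x0:x1],None,fx=k,fy=k,interpolation=cv2.INTER_CUBIC)
        for l in lines:
            q=[(proj(cam,W(p,f))[0]-[x0,y0]+.5)*k for f in l]
            cv2.polylines(im,[np.int32(np.round(q))],False,(0,0,255),1)
        t.append(im)
    h=max(i.shape[0] for i in t)
    cv2.imwrite(out,np.hstack([np.pad(i,((0,h-i.shape[0]),(0,0),(0,0))) for i in t]))
PL=[[(-125,80,12),(-125,-80,12),(105,-80,12),(105,80,12),(-125,80,12)],[(-80,38,26),(50,38,26),(50,-38,26),(-80,-38,26)]]
E
python3 - <<'E'
from h import *
imgs={'scene':cv2.imread('pics/s0_raw.png'),'top':cv2.imread('pics/t0_raw.png')}
cr={'scene':(260,200,380,330),'top':(255,135,385,300)}
print('yaws',[np.arctan2(*( [1,-1]*(at_z(c,*a,.012)-at_z(c,*b,.012))[:2])) for c,a,b in[('top',(369,274.7),(292.3,292.7)),('scene',(344.4,320.6),(263.8,302.2))]])
overlay(np.load('pose.npy'),imgs,'pics/o0.png',cr,3.15,PL+[[(-69,65,170),(-69,-65,170)]])
E
```

```text
yaws [np.float64(0.2532663930589215), np.float64(0.32684469787259174)]
```

View pics/o0.png

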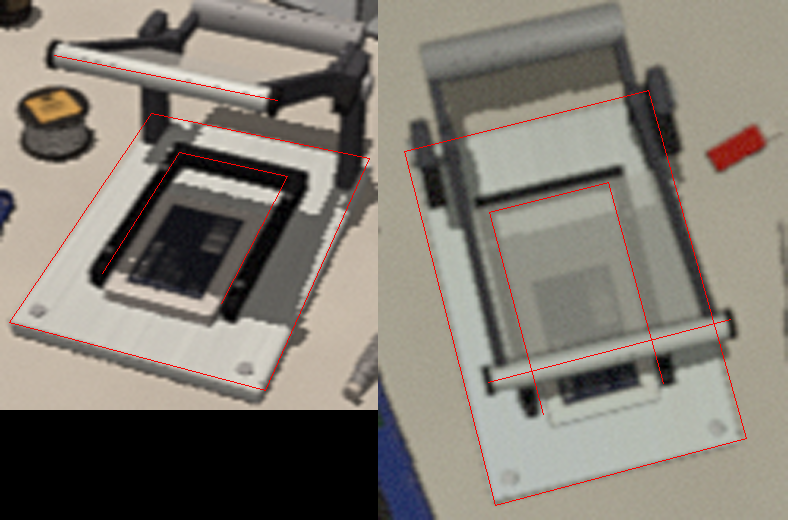

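Run:
```python
from h import *
out=[]
for f,(x0,y0) in(('s0',(262,240)),('t0',(283,220))):
    k=8; w,h=(98,85) if f=='s0' else (94,77)
    k=7.9 if f=='s0' else 7.9
    im=cv2.resize(cv2.imread(f'pics/{f}_raw.png')[y0:y0+h,x0:x0+w],None,fx=k,fy=k,interpolation=cv2.INTER_LINEAR)
    for i in range(0,w,10):
        u=int((i+.5)*k);cv2.line(im,(u,0),(u,6),(0,0,255),1);cv2.putText(im,str(x0+i),(u,16),0,.35,(0,0,255))
    for j in range(0,h,10):
        v=int((j+.5)*k);cv2.line(im,(0,v),(6,v),(0,0,255),1);cv2.putText(im,str(y0+j),(8,v),0,.35,(0,0,255))
    cv2.imwrite(f'pics/{f}_z.png',im[:600])
```

```text
(no output)
```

View pics/t0_z.png

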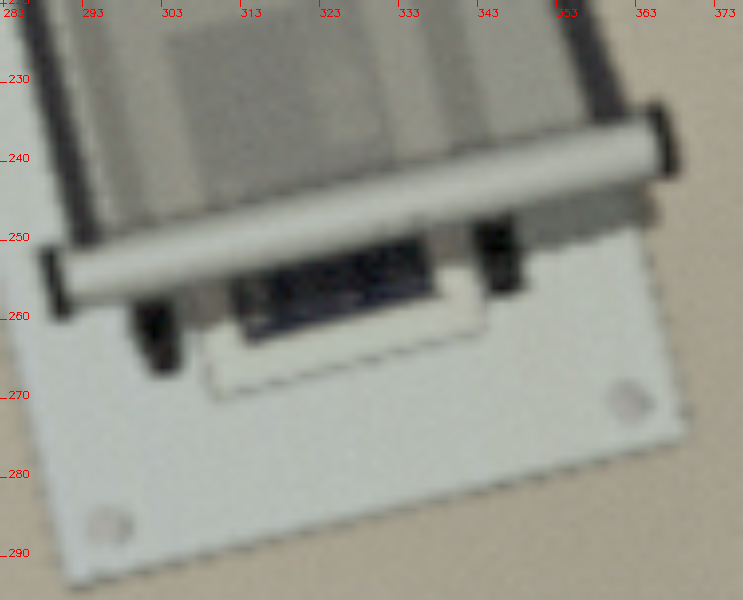

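View pics/s0_z.png

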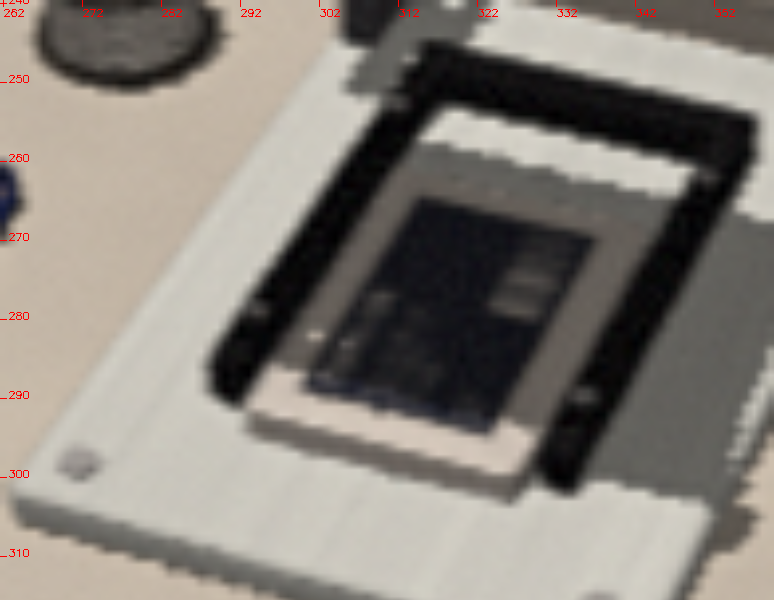

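Run:
```python
from h import *
from scipy.optimize import least_squares
D='d'
obs=[('top',(-125,80,12),291.4,293.5),('top',(-125,-80,12),369.6,274),('scene',(-125,80,12),263,302.8),('scene',(50,38,12),317.2,253.2),
('top',(-69,65,170),290.3,255.7),('top',(-69,-65,170),367,237.5),('scene',(-69,65,170),276.6,217.8),('scene',(-69,-65,170),345,230),
('top',(-80,38,26),305.5,265.7),('top',(-80,-38,26),344.3,256.8),
('top',(D,35,22),309.3,269.9),('top',(D,-35,22),343.9,261.3),('scene',(D,35,22),292.8,291.7),('scene',(D,-35,22),326.3,300.5)]
def res(p):return np.concatenate([proj(c,W(p,[p[3] if a=='d' else a for a in f]))[0]-[u,v] for c,f,u,v in obs])
r=least_squares(res,[.57,.157,0.27,-85],loss='soft_l1',x_scale=[.01,.01,.02,5]);p=r.x
print('pose',p);print(res(p).reshape(-1,2).round(1).tolist())
np.save('pose.npy',p[:3])
for x in (-75,-95):
  print(x)
```

```text
pose [  0.57798919   0.15614558   0.26870671 -88.39399907]
[[-0.2, 1.0], [1.4, 0.4], [-1.1, -1.4], [-0.2, 0.1], [-1.0, -0.2], [-0.5, -1.0], [0.2, -0.9], [2.2, 1.6], [1.2, 0.4], [0.7, -0.2], [-0.0, 0.2], [0.5, 0.0], [-1.2, -0.8], [-0.1, -0.5]]
-75
-95
```

```bash
cat >> h.py <<'E'
p=np.load('pose.npy')
def R(sg):
    c,s=np.cos(p[2]),np.sin(p[2]);y=sg*np.array([-s,c,0]);z=np.array([0,0,-1.]);return np.column_stack([np.cross(y,z),y,z])
def inq(P):
    d=np.array(P)-[p[0],p[1],0];c,s=np.cos(p[2]),np.sin(p[2]);return np.array([c*d[0]+s*d[1],-s*d[0]+c*d[1],d[2]])*1000
E
python3 - <<'E'
from h import *
q0=np.array(arm.current_joint_positions())
best=None
for sg in(1,-1):
    q=arm.solve_ik(W(p,(-190,0,200)),R(sg));print(sg,q)
    if q is not None:
        m=np.abs(np.array(q)-q0).max()
        if best is None or m<best[0]:best=(m,sg)
sg=best[1];np.save('sg.npy',sg)
arm.grip(0.0);print(arm.current_width(),arm.current_t())
arm.move_to(W(p,(-190,0,200)),R(sg))
arm.move_l(W(p,(-125,0,150)))
print(arm.current_t(),inq(arm.current_ee_pos()),arm.current_force())
E
```

```text
1 [ 6.60353183e+00  1.19500509e+01  1.06707282e+02 -2.54444375e-14
  6.13426675e+01 -9.87922284e+01]
-1 [ 6.60353183e+00  1.19500509e+01  1.06707282e+02 -2.54444375e-14
  6.13426675e+01  8.12077716e+01]
0.0006699544189778005 1.4667
3.9667 [-125.51211998    0.22972897  150.11367257] [0.63290156 0.51038819 0.33664662]
```

Run:
```python
from h import *
for q in(0,.25,.5,.75,.92,1.05):
    a=.5+q
    arm.move_l(W(p,(80-170*np.cos(a)-23,0,88+170*np.sin(a)-22)),feed=.1)
    f=np.array(arm.current_force());print(q,round(arm.current_t(),2),inq(arm.current_ee_pos()).round(1),f.round(2))
    if np.linalg.norm(f)>25:break
arm.sleep(1.0)
snap('scene','s1');snap('top','t1')
```

```text
0 4.44 [-9.320e+01  1.000e-01  1.477e+02] [-5.39 -1.65  1.24]
0.25 5.02 [-6.780e+01 -1.000e-01  1.823e+02] [-5.36 -2.63  3.63]
0.5 5.59 [-35.5   0.  208.5] [-1.07 -0.75 -0.46]
0.75 6.17 [2.700e+00 1.000e-01 2.267e+02] [0.52 0.26 0.23]
0.92 6.61 [ 30.8   0.  233.6] [ 0.39 -0.23 -0.39]
1.05 6.98 [ 52.9   0.  235.7] [-0.58 -1.45 -0.46]
```

View pics/s1_raw.png

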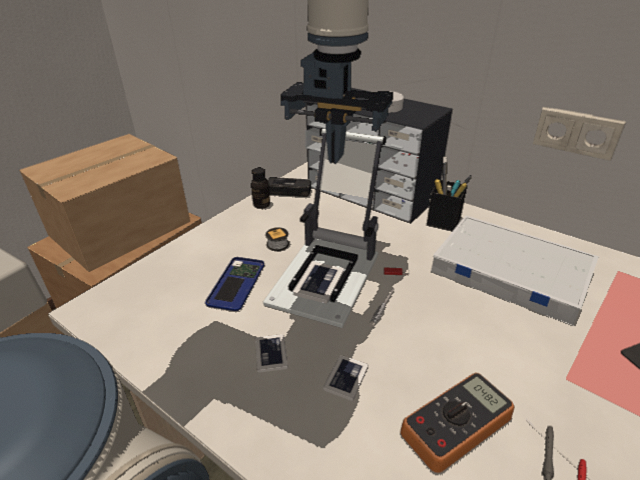

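The guard is up: the rail is at scene (325–383, 130–139), behind the fingers. I'll check its angle by projection, retreat, and lower the fingertip in front of the drive.

Run:
```python
from h import *
print('rail ends at 1.45 predicted',proj('scene',[W(p,(143,65,246)),W(p,(143,-65,246))]).round(0).tolist(),'at 1.1',proj('scene',[W(p,(85,65,258)),W(p,(85,-65,258))]).round(0).tolist())
arm.move_l(W(p,(-135,0,225)),feed=.2)
arm.move_l(W(p,(-135,0,16)),feed=.12)
print(arm.current_t(),inq(arm.current_ee_pos()).round(1),np.array(arm.current_force()).round(2))
snap('scene','s2');snap('top','t2')
a=cv2.imread('pics/s2_raw.png')[60:320,250:400];b=cv2.imread('pics/t2_raw.png')[100:310,240:390]
cv2.imwrite('pics/c2.png',np.hstack([cv2.resize(a,(346,600)),cv2.resize(b,(428,600),interpolation=cv2.INTER_CUBIC)]))
```

```text
rail ends at 1.45 predicted [[320.0, 131.0], [383.0, 140.0]] at 1.1 [[309.0, 136.0], [376.0, 146.0]]
11.0667 [-134.7   -0.    16.4] [0.78 0.66 0.3 ]
```

View pics/c2.png

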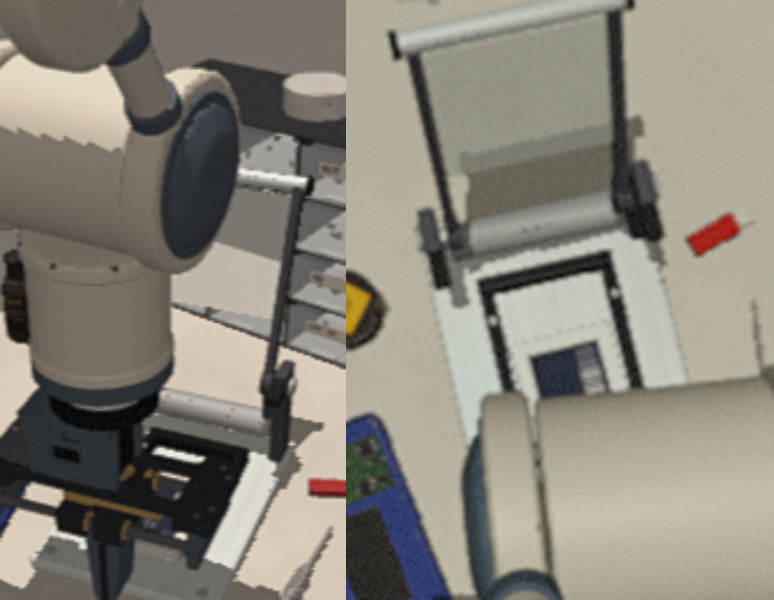

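The guard is fully back against its stop, and the drive's back edge is visible short of the nest stop. Now I'll push slowly while watching the force.

Run:
```python
from h import *
ax=W(p,(1000,0,0))-W(p,(0,0,0))
F=lambda:float(np.mean([-np.dot(arm.current_force(),ax) for _ in range(3)]))
arm.move_l(W(p,(-112,0,16)),feed=.06);f0=F()
print('t',arm.current_t(),'f0',round(f0,2));x=-112.;log=[];hit=0
while x<-58:
    x+=2 if x<-76 else .7
    arm.move_l(W(p,(x,0,16)),feed=.02)
    f=F()-f0;log.append((round(x,1),round(inq(arm.current_ee_pos())[0],1),round(f,1)))
    if f>5 :break
    if arm.current_t()>34:break
print(log);print(arm.current_t())
```

```text
t 11.7 f0 0.68
[(-110.0, np.float64(-110.1), -0.4), (-108.0, np.float64(-107.9), 0.0), (-106.0, np.float64(-105.9), -1.5), (-104.0, np.float64(-103.9), 0.0), (-102.0, np.float64(-101.8), -0.2), (-100.0, np.float64(-99.8), -0.6), (-98.0, np.float64(-97.8), -0.2), (-96.0, np.float64(-95.8), -1.0), (-94.0, np.float64(-93.8), -0.3), (-92.0, np.float64(-91.8), -1.1), (-90.0, np.float64(-89.8), -1.1), (-88.0, np.float64(-87.8), -1.3), (-86.0, np.float64(-85.8), 0.1), (-84.0, np.float64(-83.8), -0.7), (-82.0, np.float64(-81.8), -1.3), (-80.0, np.float64(-79.8), -0.5), (-78.0, np.float64(-77.8), -1.1), (-76.0, np.float64(-75.8), 0.3), (-75.3, np.float64(-75.2), -0.2), (-74.6, np.float64(-74.6), -0.0), (-73.9, np.float64(-73.8), -1.1), (-73.2, np.float64(-73.1), -0.8), (-72.5, np.float64(-72.4), -0.1), (-71.8, np.float64(-71.7), 0.1), (-71.1, np.float64(-71.0), -0.8), (-70.4, np.float64(-70.3), 0.2), (-69.7, np.float64(-69.6), -0.3), (-69.0, np.float64(-68.9), -0.1), (-68.3, np.float64(-68.2), 0.1), (-67.6, np.float64(-67.5), -0.3), (-66.9, np.float64(-67.4), 3.3), (-66.2, np.float64(-67.2), 6.0)]
19.7
```

Run:
```python
from h import *
arm.move_l(W(p,(-135,0,16)),feed=.1)
arm.move_l(W(p,(-160,0,200)),feed=.2)
arm.move_joints([61.851, 28.281, 77.091, 0, 74.628, -5.472])
print(arm.current_t(),np.array(arm.current_force()).round(2))
imgs={c:snap(c,c[0]+'3') for c in('scene','top')}
overlay(p,imgs,'pics/o3.png',{'scene':(255,190,380,330),'top':(255,135,380,300)},3.15,[[(-50,35,22),(-50,-35,22)]])
```

```text
23.425 [ 0.08 -0.53  0.09]
```

View pics/o3.png

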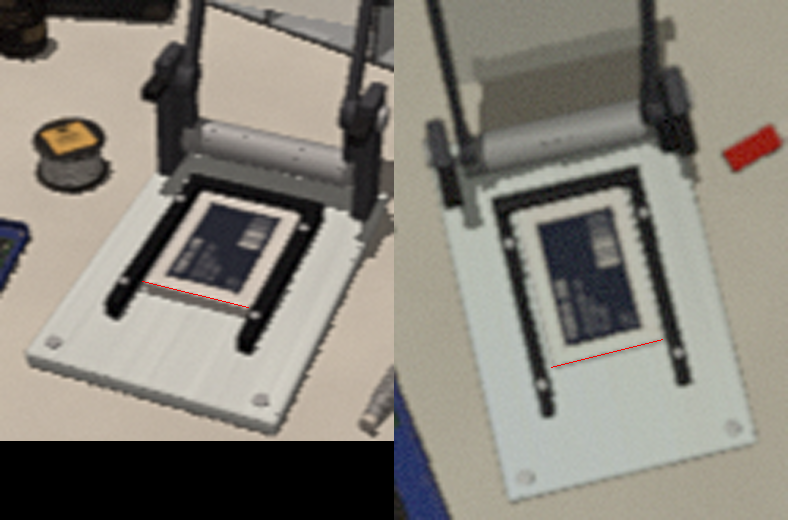

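The drive lies flat against the back stop, with its front edge on the predicted home line. The guard is up, the neighbouring things haven't moved and the arm is clear, so I'll hand it in.

```bash
python3 -c "
from rig import arm
print(arm.sign_off())"
```

```text
the job is handed in; nothing more can be done
None
```

The guard is raised and stays up by itself, the drive is pushed in flat against the back stop (about 6 N at contact), and the job was handed in at about 23 s; no verdict came back.

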